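# Set the dosing nozzle over the open beaker

## Robot

A 6-joint arm with a two-finger parallel gripper is mounted at the origin on a cart in front of the work surface, level with it; the furniture and walls round the work are solid. World frame = base frame: x ahead of the robot, y to its left, z up, the work surface at z = 0. Lengths are in m, angles in rad, forces in N, time in s.
With the tool pointing down it reaches from about 0.425 to 0.95 m from the base axis. Payload 3.5 kg.
Tool frame: the origin (TCP) lies midway between the tips of the shut fingers; the grasp point (between the pads) lies 19 mm behind it; z points along the fingers, y is the line along which they close (so a half turn about z gives the same grasp; the last joint's range is limited). The gripper opens to 85 mm and grips with 20 to 120 N. Pads are 22 mm wide; open, the fingers measure 114 mm over their backs; the gripper's body (76 mm by 85 mm) begins 54 mm behind the grasp point. The pads swing forward as they close: fully open they stand 13 mm farther back than shut.
Start: joints at [-1.422, 0.286, 1.577, -0, 1.279, -0.15], TCP at [0.199, -0.645, 0.231] pointing down, gripper open.
Joint ranges: [-2.77, 2.77], [-0.9, 2.22], [0.21, 2.48], [-1.53, 4.67], [0.24, 2.81], [-2.84, 2.84]. Speed limits (rad/s): [2.79, 2.79, 3.14, 3.14, 3.14, 3.14].

## Interface

Orientations are given as a unit quaternion [x, y, z, w].
In Python, from plant import get_state, read_camera, ctrl gives the robot as it stands.
- The arm moves only by the shell command python3 -m crank 'ROWS' [FORCE]. ROWS is JSON, a list of rows, each a list of 3 entries, a list of its own where there are three numbers: the shift along the tool's x, y, z in mm, then the turn about the tool's z in degrees, then the closure in counts, from 0 (fully open) to 255 (shut). In form: [[[tx, ty, tz], yaw, claw], ...]. A call has 1 to 10 rows; each row is the pose to reach, as a shift and turn from the pose commanded when the call began, along the tool's axes at that moment; what a row does not reach only later rows make up. A row lasts 1/10 s, in which the tool goes at most 50 mm and 8.59 degrees, less where a joint would pass 70% of its speed; a pose out of reach is approached as far as the arm can. A call with a gripper value outside its range is refused whole. The fingers move at their own pace and stop on an object; FORCE is the grip in N (left out, the last holds). Time passes only in rows, so rows that repeat a pose let the fingers close. It gives the time, the measured TCP pose, the force, the opening and the grip force at its end, in the units of the state.
- get_state(): the state, without advancing time (a new reading comes with each control period).
- read_camera(name): name is "scene" or "top" or "wrist"; returns a dict with "frame" (480x640x3 uint8, blue, green, red), "range_z" (480x640 float32, m along the optical axis (not along the pixel's ray), 0 where there is no reading), "vfov" (degrees; the focal length in pixels is half the picture's height over the tangent of half this angle, whatever the lens; pixels are square), "cx", "cy" (the principal point, pixels), "origin" and "orientation" of the camera in the world. Camera axes: x right, y down, z forward; pixel columns grow to the right and rows downward; lengths in m; the calibration is good to about 2 mm. A picture is of the moment at which its call begins.
- ctrl.sign_off(): hands the job in; it is judged then, once.
The state is a dict: "time": time; "qpos": joint angles; "dq": joint speeds; "joint_efforts": joint torques, N m; "eef_pos": TCP position; "tcp_rot": TCP orientation; "contact_force": force on the tool from outside, world axes, zero at the start; "wrist_torque": the same for the moment, N m; "opening": opening from 0.0 (shut) to 1.0 (fully open); "finger_force": force on a finger pad.
Only numpy, scipy, OpenCV 4.12 (cv2) and the standard library are available. Lean on these libraries where they do the work, as an engineer would, in place of code of your own. Each camera call takes 0.05 s, during which the arm holds its last target. There are 200 camera calls.

## Task

The dosing nozzle hangs from a collar on the stand's rod and its wing screw is done up tight. Undo the wing screw about a quarter turn anticlockwise (seen from above), then slide the collar along the rod until the nozzle is centred over the open beaker, not over the capped sample cup. Leave the screw loose, and do not shift the beaker or the cup.

Things in the scene. Friction and masses are not known exactly. Their poses are not given: they have to be found in the camera images.
- stand: Fixed steel stand: a level rod, 12 mm thick, axis 150 mm above the desk, along the stand's y axis (roughly left-right) between posts 380 mm apart (tops at 165 mm, feet 76 mm discs). Origin on the desk below the rod's middle. The collar, 36 mm diameter, 28 mm long, travels 125 mm each way and cannot turn. A tall analyser fills the desk beyond x = 0.62 m, left of y = -0.14 m: keep clear of it.
- wing (a point): Middle of the set screw's wing on top of the collar: a flat upright black tab 44 mm long (its y axis), 9 mm thick (its x axis), reaching 11 mm above and 10 mm below this point; shank and collar follow below. z up, the screw's axis. 191 mm above the desk. The nozzle hangs under the collar directly below this point, tip 104 mm above the desk. It moves with the collar.
- wing_screw (a joint): Turn of the screw, rad: 0 fully tight with the wing along the rod, growing anticlockwise seen from above, stop at 1.75. Starts at 0 to 0.2. The wing does not rise. Up to 0.5 the screw's tip, seated in a dimple in the middle of the rod, locks the collar (about 1 mm of play); past 1.0 it slides with about 1 N and stays where it is left. Turning takes about 0.1 N m; it stays where it is left.
- beaker: Open clear beaker, 66 mm diameter, 83 mm tall, loose on the desk below the rod, left or right of the nozzle; origin at the centre of its underside, z up.
- sample_cup: Sample cup with a blue screw cap, 60 mm diameter, 70 mm tall, loose on the desk below the rod on the nozzle's other side; origin at the centre of its underside, z up. It is not the target.
Things that resemble listed ones, but are neither listed nor needed, are in the scene too. There is more than one size of the beaker; the job needs the smallest.

How it is judged:
On the way, in this order (a step that is already met when the one before it is completed fails the run):
1. the wing screw is loosened (past 1.0 rad) with the collar still within 20 mm of where it was (value of joint wing_screw above 1 rad and distance of wing from where it was at the start of the episode below 0.02 m), for 0.1 s.
2. the nozzle is over the beaker, within 15 mm of its centre (horizontal distance between wing and beaker below 0.015 m), for 0.2 s.
At the end, for the whole second after the job is handed in: The nozzle (directly below the wing's middle) is within 15 mm, seen from above, of the beaker's centre; the wing screw is still loose (past 0.8 rad); beaker upright; beaker and sample cup within 15 mm of where they stood (horizontal distance between wing and beaker below 0.015 m and value of joint wing_screw above 0.8 rad and angle between beaker's own z axis and vertical below 0.1 rad and distance of each of beaker, sample_cup from where it was at the start of the episode below 0.015 m); the robot touches nothing.
It fails at once if the beaker or the sample cup is shifted by more than 20 mm (distance of any of beaker, sample_cup from where it was at the start of the episode above 0.02 m).
It also fails if it takes over 38 s, if anything falls off the work surface, if the arm or the gripper's body presses on something with over 40 N, if the wrist force passes 120 N, or if a joint passes its speed limit or range.

## Working session

There is one attempt and no reset: what is moved stays moved. The work goes in short steps, Python scripts to look and compute and a shell command to move; the robot and the scene stay as the last step left them, time stands still between calls to the robot, and variables do not carry over. Pictures are saved under pics/ and viewed, at most 10 in all, crops included, and the job is handed in when it is done.

```bash
mkdir -p pics; ls; cat > h.py <<'E'
import numpy as np, cv2
from scipy.spatial.transform import Rotation as R
from plant import get_state, read_camera, ctrl
def cam(n):
    c=read_camera(n); c['f']=240/np.tan(np.radians(c['vfov'])/2); c['R']=R.from_quat(c['orientation']).as_matrix(); c['o']=np.array(c['origin']); return c
def ray(c,u,v):
    return c['R']@np.array([(u-c['cx'])/c['f'],(v-c['cy'])/c['f'],1.])
def plane(c,u,v,z):
    d=ray(c,u,v); return c['o']+d*(z-c['o'][2])/d[2]
def cloud(c):
    v,u=np.mgrid[:480,:640]; z=c['range_z']
    p=np.stack([(u-c['cx'])/c['f']*z,(v-c['cy'])/c['f']*z,z],-1)
    return p@c['R'].T+c['o']
E
python3 - <<'E'
from h import *
s=get_state(); print(s['time'],s['eef_pos'],s['tcp_rot'])
for n in('top','scene'):
    c=cam(n); cv2.imwrite(f'pics/{n}0.png',c['frame']); print(n,c['o'],c['f'],c['cx'],c['cy'],c['R'].round(2).tolist())
    np.savez(f'{n}0.npz',P=cloud(c),**{k:c[k] for k in('frame','f','R','o','cx','cy')})
E
```

```text
pics
0.0 [ 0.19861519 -0.64442403  0.22994923] [ 9.88860494e-01  1.48840686e-01 -1.06458377e-05 -1.17196418e-03]
top [ 0.39602229 -0.25224914  1.055039  ] 514.1725650336207 313.7893347367042 233.49692491869706 [[-0.07, -0.98, 0.21], [-1.0, 0.07, -0.01], [-0.01, -0.21, -0.98]]
scene [0.26207962 0.25171418 0.74967909] 480.25827726513813 323.14902560704087 240.64952222643353 [[-0.82, -0.41, 0.4], [-0.57, 0.58, -0.58], [0.0, -0.7, -0.71]]
```

View pics/top0.png

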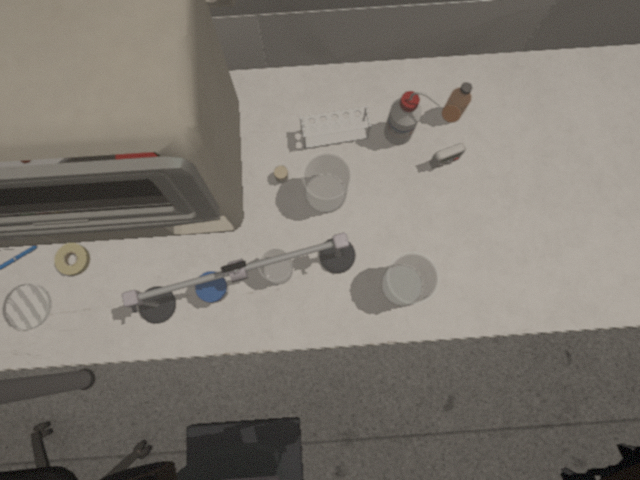

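View pics/scene0.png

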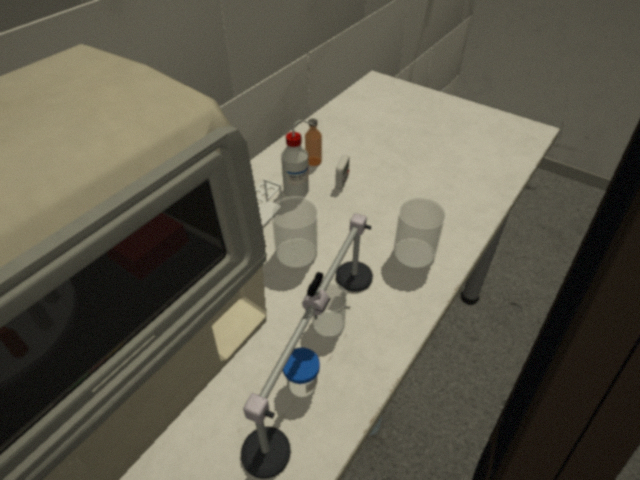

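The top view shows three clear beakers at (277,266), (326,185) and (408,280). The first is the smallest, lies under the rod and is on the other side of the nozzle from the blue cup (211,287), so it's the target. The wing is the black tab at (234,267), and the post tops are at (135,298) and (341,242). Next I'll measure and check an enlarged crop.

```bash
python3 - <<'E'
from h import *
for n,box in(('top',(215,255,255,285)),('scene',(298,262,335,300))):
    d=np.load(f'{n}0.npz'); c={k:d[k] for k in d}
    f=c['frame']; x0,y0,x1,y1=box
    m=np.zeros((480,640),np.uint8); m[y0:y1,x0:x1]=(f[y0:y1,x0:x1].max(2)<60)
    k,l,st,ce=cv2.connectedComponentsWithStats(m); i=1+st[1:,4].argmax(); 
    yy,xx=np.where(l==i); print(n,'wing px',ce[i],st[i]); P=c['P'][yy,xx]; print(np.median(P,0), P.min(0),P.max(0))
    r=cv2.minAreaRect(np.c_[xx,yy].astype(np.float32)); print(r, plane(c,*r[0],.196))
    b=cv2.boxPoints(r); print([plane(c,*q,.202)[:2].round(3).tolist() for q in b])
    hsv=cv2.cvtColor(f,cv2.COLOR_BGR2HSV); mb=cv2.inRange(hsv,(100,120,40),(130,255,255)); 
    P=c['P'][(mb>0)&(abs(c['P'][...,2]-.07)<.01)]; print('cup',len(P),P.mean(0),(P.min(0)+P.max(0))/2)
    # rod points
    P=c['P']; g=(P[...,2]>.14)&(P[...,2]<.175)&(P[...,0]>.35)&(P[...,0]<.6)&(abs(P[...,1]+.15)<.35)
    Q=P[g]; print('rod',len(Q),np.c_[Q[np.argsort(Q[:,1])][::max(1,len(Q)//12)]].round(3).tolist())
d=np.load('top0.npz'); f=d['frame']; 
cv2.imwrite('pics/crop.png',np.vstack([cv2.resize(f[225:315,120:360],(720,270),interpolation=2),cv2.resize(np.load('scene0.npz')['frame'][200:300,240:480],(720,300),interpolation=2)]))
P=d['P']; 
for u,v in((135,298),(341,242)): print(plane({k:d[k] for k in d},u,v,.165),P[v,u])
E
```

```text
top wing px [233.56603774 266.32075472] [223 262  22  10  53]
[ 0.53018224 -0.12248836  0.2006663 ] [ 0.52387463 -0.13930168  0.19442281] [ 0.536855   -0.10433167  0.20536042]
((233.7046356201172, 266.15478515625), (4.175849914550781, 21.535457611083984), 72.6459732055664) [ 0.53125727 -0.12131828  0.196     ]
[[0.529, -0.104], [0.538, -0.139], [0.531, -0.141], [0.523, -0.106]]<stdin>:11: RuntimeWarning: Mean of empty slice.
  ret = um.true_divide(
Traceback (most recent call last):
ValueError: zero-size array to reduction operation minimum which has no identity
```

```bash
python3 - <<'E'
from h import *
for n,box in(('top',(215,255,255,285)),('scene',(298,262,335,300))):
    d=np.load(f'{n}0.npz'); c={k:d[k] for k in d}; f=c['frame']
    if n=='scene':
        x0,y0,x1,y1=box; m=np.zeros((480,640),np.uint8); m[y0:y1,x0:x1]=(f[y0:y1,x0:x1].max(2)<60)
        yy,xx=np.where(m); r=cv2.minAreaRect(np.c_[xx,yy].astype(np.float32)); print(len(xx),r,plane(c,*r[0],.193),np.median(c['P'][yy,xx],0))
    hsv=cv2.cvtColor(f,cv2.COLOR_BGR2HSV); mb=cv2.inRange(hsv,(100,100,40),(130,255,255)); 
    k,l,st,ce=cv2.connectedComponentsWithStats(mb); i=[j for j in range(1,k) if st[j,4]>100]
    for j in i: print('blue',ce[j],st[j],plane(c,*ce[j],.068),np.median(c['P'][l==j],0))
f=np.load('top0.npz')['frame']; g=np.load('scene0.npz')['frame']
cv2.imwrite('pics/crop.png',np.vstack([cv2.resize(f[225:315,120:360],(720,270),interpolation=2),cv2.resize(g[200:300,240:480],(720,300),interpolation=2)]))
d=np.load('top0.npz'); c={k:d[k] for k in d}
for u,v in((135,298),(341,242)): print(plane(c,u,v,.165),d['P'][v,u])
E
```

```text
179 ((314.69830322265625, 284.3706970214844), (8.403613090515137, 25.079532623291016), 23.198589324951172) [ 0.53221882 -0.11596277  0.193     ] [ 0.52927967 -0.11148863  0.199309  ]
blue [301.60548523 365.64240506] [283 348  36  35 948] [ 0.51350352 -0.05166905  0.068     ] [ 0.51269392 -0.05038762  0.07085686]
[0.49212064 0.05550495 0.165     ] [0.49210527 0.05545574 0.16514232]
[ 0.56638083 -0.30694356  0.165     ] [ 0.56672585 -0.30705433  0.16319741]
```

View pics/crop.png

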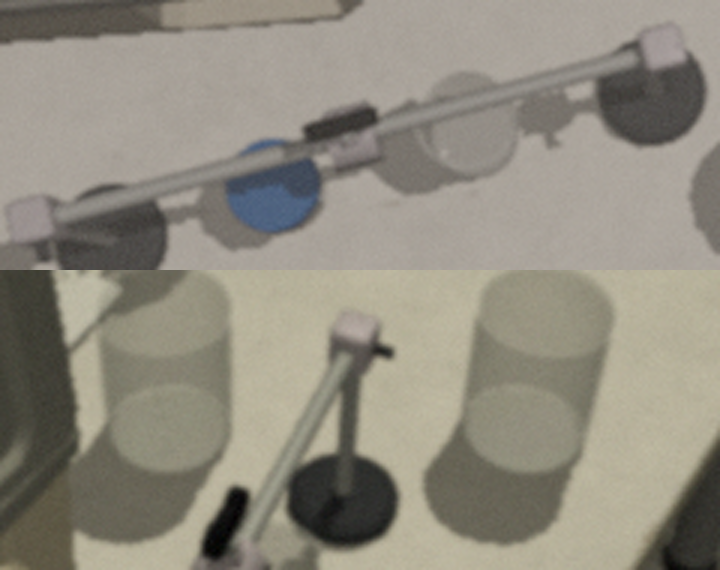

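The crop confirms the beaker: its rim is centred near crop (467,115) and its base near (475,140). It's smaller than the two taller beakers at the bottom. Next I'll work out positions and the approach shift.

```bash
cat >> h.py <<'E'
def rel(p,yawdir):
    "shift mm in tool axes and yaw deg to bring TCP to p with tool y along world angle yawdir (deg)"
    s=get_state(); M=R.from_quat(s['tcp_rot']).as_matrix(); t=M.T@(np.array(p)-s['eef_pos'])*1e3
    cur=np.degrees(np.arctan2(M[1,1],M[0,1])); dy=-((yawdir-cur+90)%180-90)
    print('t',s['time'],'shift',t.round(1),'yaw',round(dy,1),'cur ydir',round(cur,1),'q',np.round(s['qpos'],2))
E
python3 - <<'E'
from h import *
d=np.load('top0.npz'); c={k:d[k] for k in d}
A=plane(c,135,298,.165);B=plane(c,341,242,.165);u=(B-A)/np.linalg.norm(B-A)
for nm,q,z in(('rim',(275.7,263.3),.083),('base',(278.3,271.7),.0),('wing',(233.7,266.2),.197),('cupcap',(211,287),.07)):
    p=plane(c,*q,z); print(nm,p,'along',(p-A)@u,'lat',np.cross(u,p-A)[2])
print(np.linalg.norm(B-A),np.degrees(np.arctan2(u[1],u[0]))+90)
rel((.530,-.120,.25),14)
E
```

```text
rim [ 0.5491571  -0.18437726  0.083     ] along 0.24644860397525623 lat 0.007727713177570372
base [ 0.54436801 -0.18304946  0.        ] along 0.24418658271072916 lat 0.0033025934045140606
wing [ 0.53102353 -0.12146028  0.197     ] along 0.1811723276977888 lat 0.002591575038659401
cupcap [ 0.51368743 -0.05724999  0.07      ] along 0.1147891231662387 lat -0.001503744554495423
0.36997770152826454 11.578791307091905
t 0.1 shift [ 471.1 -403.7  -18.9] yaw -86.9 cur ydir -72.9 q [-1.42  0.29  1.58 -0.    1.28 -0.15]
```

```bash
python3 -m crank '[[[471,-404,-40],-87,120],[[471,-404,-40],-87,120],[[471,-404,-40],-87,120],[[471,-404,-40],-87,120],[[471,-404,-40],-87,120],[[471,-404,-40],-87,120],[[471,-404,-40],-87,120],[[471,-404,-40],-87,120],[[471,-404,-40],-87,120],[[471,-404,-40],-87,120]]' 40; python3 -c "
from h import *
rel((.530,-.120,.25),14)"
```

```text
time: 1.1
eef_pos: [0.4655, -0.2211, 0.2633]
tcp_rot: [0.62, 0.785, 0.0, -0.0]
contact_force: [0.0, -0.5, -0.0]
opening: 0.53
finger_force: 0.0
t 1.1 shift [83.4 86.2 13.3] yaw -0.6 cur ydir 13.4 q [-0.64 -0.1   1.93  0.    1.31 -0.87]
```

```bash
python3 -m crank '[[[83,86,5],0,120],[[83,86,5],0,120],[[83,86,5],0,120],[[83,86,5],0,120],[[83,86,5],0,120],[[83,86,5],0,120]]'; python3 - <<'E'
from h import *
c=cam('wrist'); cv2.imwrite('pics/w1.png',c['frame']); print(c['o'],c['f'],c['cx'],c['cy'],c['R'].round(2).tolist())
np.savez('w1.npz',P=cloud(c),**{k:c[k] for k in('frame','f','R','o','cx','cy')})
rel((.530,-.120,.25),14)
E
```

```text
time: 1.7
eef_pos: [0.5295, -0.1238, 0.2583]
tcp_rot: [0.623, 0.783, -0.0, -0.0]
contact_force: [-0.3, -0.0, -0.7]
opening: 0.528
finger_force: 0.0
[ 0.51110258 -0.04431676  0.40091286] 357.95549733545124 316.0079004126206 239.85508109688072 [[0.97, 0.21, 0.07], [0.22, -0.92, -0.31], [-0.0, 0.32, -0.95]]
t 1.75 shift [3.7 1.4 8.4] yaw -1.0 cur ydir 13.0 q [-0.42 -0.02  1.87 -0.    1.3  -0.64]
```

View pics/w1.png

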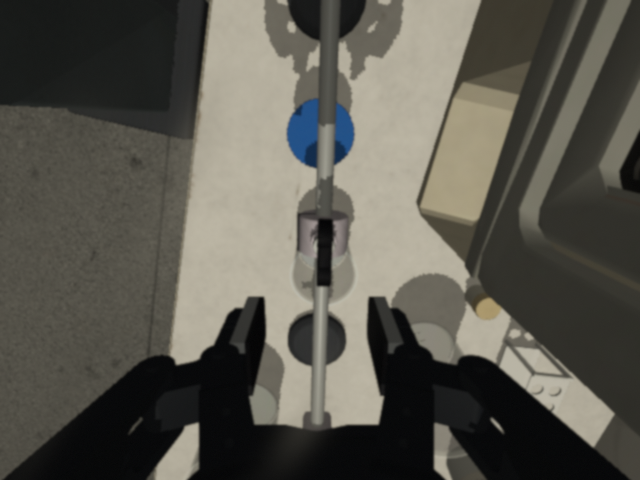

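The wrist view shows the wing at about (324,252), centred between the fingers. The beaker's rim lies below the collar, spanning columns 293–355 with its lower arc near row 303. The blue cap is at (321,132).

```bash
python3 - <<'E'
from h import *
d=np.load('w1.npz'); c={k:d[k] for k in d}; f=c['frame']
m=np.zeros((480,640),np.uint8); m[212:295,308:340]=f[212:295,308:340].max(2)<50
k,l,st,ce=cv2.connectedComponentsWithStats(m); i=1+st[1:,4].argmax(); yy,xx=np.where(l==i)
r=cv2.minAreaRect(np.c_[xx,yy].astype(np.float32)); print(st[i],r); print([plane(c,*q,.202).round(4).tolist() for q in cv2.boxPoints(r)])
p=d['P'][yy,xx]; t=p[p[:,2]>.196]; print('top pts',len(t),t.mean(0),t.min(0),t.max(0)); 
_,_,vt=np.linalg.svd(t[:,:2]-t[:,:2].mean(0),full_matrices=False); print('wing dir',vt[0],np.degrees(np.arctan2(vt[0][1],vt[0][0]))%180-90)
print('beaker rim front',plane(c,324,303,.083),'rim sides',plane(c,293,270,.083),plane(c,355,270,.083))
cv2.imwrite('pics/w1c.png',cv2.resize(f[200:330,270:380],(660,600),fx=1,fy=1,interpolation=2)[:600])
E
```

```text
[317 218  16  68 938] ((324.5, 251.5), (67.0, 15.0), 90.0)
[[0.5234, -0.0962, 0.202], [0.5318, -0.0942, 0.202], [0.5418, -0.1354, 0.202], [0.5329, -0.1374, 0.202]]
top pts 881 [ 0.53250035 -0.11662087  0.2011964 ] [ 0.51110258 -0.13969218  0.1960039 ] [ 0.54058959 -0.04431676  0.40091286]
wing dir [ 0.21162459 -0.97735103] 12.217574219259461
beaker rim front [ 0.55710792 -0.21079707  0.083     ] rim sides [ 0.51978909 -0.18280687  0.083     ] [ 0.57801521 -0.16944174  0.083     ]
```

View pics/w1c.png

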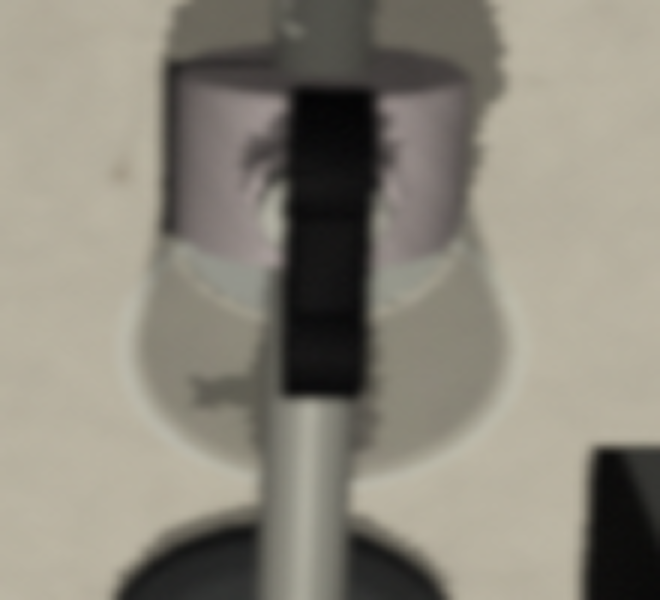

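```bash
python3 -c "
from h import *
rel((.532,-.118,.178),12.5)"
```

```text
t 1.75 shift [ 5.3  3.8 80.4] yaw 0.5 cur ydir 13.0 q [-0.42 -0.02  1.87 -0.    1.3  -0.64]
```

```bash
python3 -m crank '[[[5,4,30],0,120],[[5,4,50],0,120],[[5,4,65],0,120],[[5,4,80],0,120],[[5,4,80],0,120],[[5,4,80],0,200],[[5,4,80],0,220],[[5,4,80],0,240],[[5,4,80],0,255],[[5,4,80],0,255]]' 40; python3 -m crank '[[[0,0,0],0,255],[[0,0,0],0,255],[[0,0,0],0,255],[[0,0,0],0,255]]'; python3 - <<'E'
from h import *
c=cam('wrist'); cv2.imwrite('pics/w2.png',c['frame'])
rel((.532,-.118,.178),12.5)
E
```

```text
time: 2.75
eef_pos: [0.5331, -0.1176, 0.1807]
tcp_rot: [0.622, 0.783, -0.0, 0.001]
contact_force: [-3.2, -0.6, 6.1]
opening: 0.091
finger_force: 71.3
time: 3.15
eef_pos: [0.5331, -0.1176, 0.1807]
tcp_rot: [0.622, 0.783, -0.0, 0.001]
contact_force: [-3.6, -0.1, 5.8]
opening: 0.095
finger_force: 71.3
t 3.2 shift [-0.1 -1.2  2.7] yaw 0.6 cur ydir 13.1 q [-0.4   0.05  1.94 -0.    1.15 -0.63]
```

View pics/w2.png

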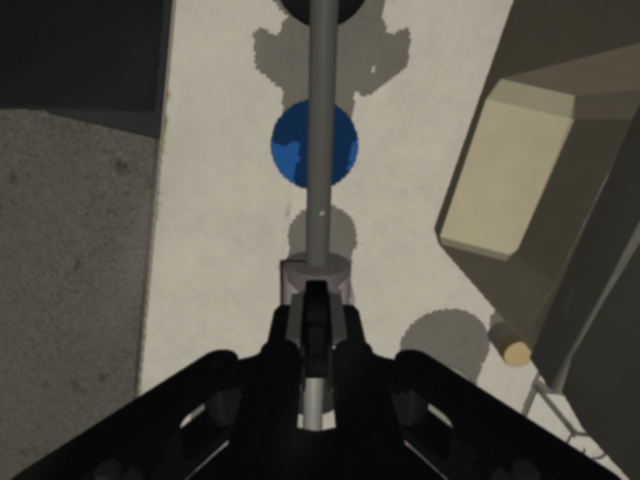

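The wing is held between the pads (around (316,300), opening about 8 mm). I'll turn it anticlockwise.

```bash
python3 -m crank '[[[0,0,0],-7,255],[[0,0,0],-14,255],[[0,0,0],-21,255],[[0,0,0],-28,255],[[0,0,0],-35,255],[[0,0,0],-42,255],[[0,0,0],-49,255],[[0,0,0],-56,255],[[0,0,0],-63,255],[[0,0,0],-70,255]]'; python3 -m crank '[[[0,0,0],-5,255],[[0,0,0],-10,255],[[0,0,0],-10,255],[[0,0,0],-10,255]]'; python3 - <<'E'
from h import *
s=get_state();print(s['contact_force'],s['wrist_torque'])
c=cam('wrist'); cv2.imwrite('pics/w3.png',c['frame'])
u=np.array([.2007,-.9797]);t=np.array(s['eef_pos']);t[:2]+=.063*u
rel(t,90)
E
```

```text
time: 4.2
eef_pos: [0.5316, -0.1185, 0.1807]
tcp_rot: [0.058, 0.998, -0.002, -0.002]
contact_force: [-7.9, -3.3, 7.3]
opening: 0.096
finger_force: 71.5
time: 4.6
eef_pos: [0.5316, -0.1185, 0.1806]
tcp_rot: [-0.028, 1.0, -0.002, -0.002]
contact_force: [-7.7, -3.9, 7.8]
opening: 0.094
finger_force: 71.5
[-7.74554362 -3.86073094  7.83744073] [-0.54492439  1.53085276  0.12660301]
t 4.65 shift [ -9.2 -62.3   0.2] yaw 3.2 cur ydir 93.2 q [-0.4   0.05  1.94 -0.01  1.15 -2.03]
```

View pics/w3.png

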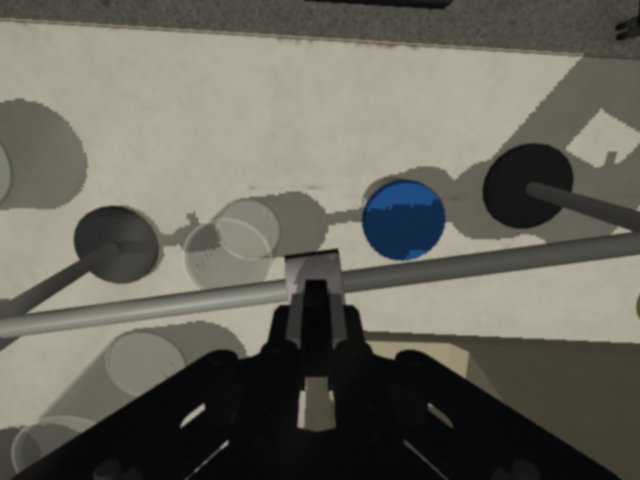

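The wing is now across the rod, turned about 80°, with the collar unmoved. The small beaker's rim is at about (229,255), to the left of the collar. I'll take a second measurement of its position.

```bash
python3 - <<'E'
from h import *
c=cam('wrist')
print('rim',plane(c,229,255,.083),'base',plane(c,249,229,0.0),'cup',plane(c,404,220,.07))
for b in plane(c,229,255,.083),np.array([.549,-.180,0]):
    s=get_state(); u=np.array([.2007,-.9797]);e=np.array(s['eef_pos']); a=(b[:2]-e[:2])@u; print('along',a)
    M=R.from_quat(s['tcp_rot']).as_matrix(); print(M.T@np.r_[u*a,0]*1e3)
E
```

```text
rim [ 0.54458608 -0.18096723  0.083     ] base [ 0.54981355 -0.18155324  0.        ] cup [ 0.51524298 -0.05541262  0.07      ]
along 0.06379252920951252
[ -9.34020831 -63.10777138   0.18230945]
along 0.06373080887375927
[ -9.33117151 -63.04671355   0.18213307]
```

```bash
python3 -m crank '[[[-1,-6,0],0,255],[[-2,-13,0],0,255],[[-3,-20,0],0,255],[[-4,-27,0],0,255],[[-5,-34,0],0,255],[[-6,-41,0],0,255],[[-7,-48,0],0,255],[[-8,-55,0],0,255],[[-9,-63,0],0,255],[[-9,-63,0],0,255]]'; python3 -m crank '[[[0,0,0],0,255],[[0,0,0],0,255],[[0,0,0],0,255]]'; python3 - <<'E'
from h import *
c=cam('wrist'); cv2.imwrite('pics/w4.png',c['frame']); s=get_state(); print(s['wrist_torque'])
E
```

```text
time: 5.7
eef_pos: [0.5444, -0.1814, 0.1807]
tcp_rot: [-0.027, 1.0, -0.002, -0.001]
contact_force: [-7.1, -2.0, 6.7]
opening: 0.092
finger_force: 71.3
time: 6.0
eef_pos: [0.5444, -0.1811, 0.1807]
tcp_rot: [-0.027, 1.0, -0.002, -0.001]
contact_force: [-6.2, -3.0, 6.7]
opening: 0.096
finger_force: 71.2
[-0.48052556  1.24545736  0.06618607]
```

View pics/w4.png

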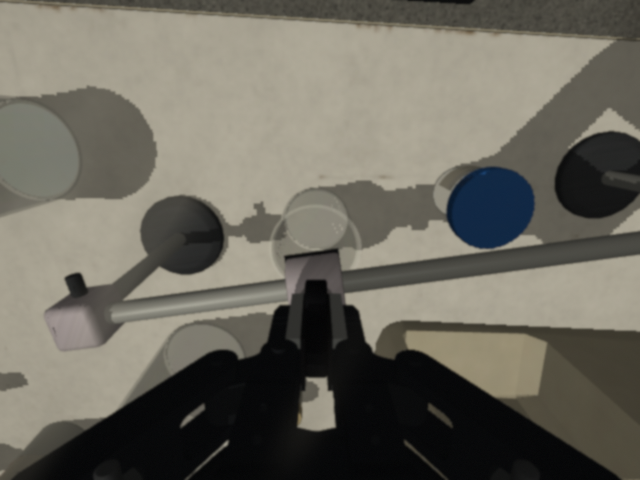

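The collar is over the beaker: the rim is centred at about (316,247) and the collar at about (315,270). Next I'll open the gripper partway, straight out of the grip, and lift.

```bash
python3 -m crank '[[[0,0,0],0,140],[[0,0,0],0,140],[[0,0,0],0,140],[[0,0,0],0,140],[[0,0,-15],0,140],[[0,0,-35],0,140],[[0,0,-60],0,140],[[0,0,-85],0,140],[[0,0,-85],0,140],[[0,0,-85],0,140]]'; python3 - <<'E'
from h import *
c=cam('wrist'); f=c['frame']; cv2.imwrite('pics/w5.png',f)
P=cloud(c); g=(P[...,2]>.196)&(P[...,2]<.207)&(abs(P[...,0]-.545)<.04)&(abs(P[...,1]+.18)<.04)&(f.max(2)<60)
t=P[g]; print(len(t),(t.min(0)+t.max(0))/2,np.ptp(t,axis=0)); _,_,vt=np.linalg.svd(t[:,:2]-t[:,:2].mean(0),full_matrices=False); print(vt[0])
E
```

```text
time: 7.05
eef_pos: [0.5455, -0.1796, 0.2646]
tcp_rot: [-0.027, 1.0, -0.0, 0.001]
contact_force: [-0.2, -0.1, -0.7]
opening: 0.448
finger_force: 0.0
819 [ 0.54519573 -0.18169248  0.19967292] [0.04123829 0.00954365 0.00732126]
[0.99916857 0.04076969]
```

View pics/w5.png

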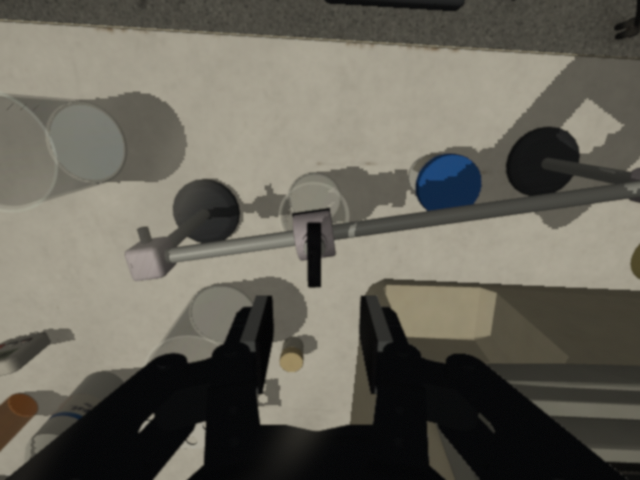

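The wing, at about (314,254), is still across the rod at roughly 1.4 rad. It sits at (0.545, -0.182), within a few mm of the beaker centre, and the gripper is clear of everything.

```bash
python3 -c "
from plant import ctrl; print(ctrl.sign_off())"
```

```text
the job is handed in; nothing more can be done
None
```

I handed the job in after about 7 s of robot time: the wing screw is loose at about 1.4 rad, the nozzle is within a few mm of the small beaker's centre, the beaker and cup showed no visible shift, and the gripper is clear (the sign-off returned no verdict).

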